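# Swap the sample tub and jar between imaging stage and holder, then lock the stage

### The job

Swap the two sample containers: the round jar goes in the middle of the imaging stage between the lamp bars, and the square-sided tub into the middle of the storage holder, squarely, with its long side running from end plate to end plate. Keep both upright, set them down rather than drop them, and leave the other things on the bench alone. With both in place, press the stage's lock lever down until it catches and stays down by itself.

Things in the scene. Friction and masses are not known exactly. Their poses are not given: they have to be found in the camera images.
- tub: square-sided sample tub: closed white plastic box, flat lid, no knob, 62 mm (its x) by 40 mm (its y), 80 mm high, 0.11 to 0.21 kg; origin at the centre of its underside, z up. Starts on the stage between the lamp bars, 62 mm side along the stage's x. Gripped across 62 mm or across 40 mm.
- jar: round sample jar: closed white plastic cylinder, 44 mm diameter, 80 mm high, 0.09 to 0.17 kg; origin at the centre of its underside, z up. Starts in the holder. Stage and holder stand one to the left, one to the right; the bench between them, about 0.45 to 0.53 m straight ahead of the robot, is always empty and free for putting a container down.
- stage: fixed imaging stage, placed and turned differently each time: black base plate, x -85 to +85 mm, y -70 to +135 mm, 12 mm thick, carrying a round steel table (96 mm diameter, top 20 mm above the bench), two lamp bars (see stage_spot) and, on its +y side, the lock lever. Origin on the bench under the centre of the round table, z up.
- stage_spot (a point): centre of the round table's upper face, 20 mm above the bench; axes as the stage. An upright black lamp bar stands at its +y and at its -y side: each 60 mm long in x (-30 to +30 mm), 26 mm thick, top 108 mm above the bench; the gap between the bars is 54 mm, so fingers fit only at the +x and -x sides of what stands there.
- holder: fixed storage holder, placed and turned differently each time: grey foot 116 mm (x) by 90 mm (y), 20 mm high, with an upright aluminium end plate at +x and at -x. Origin on the bench under its centre, z up. The tub's 62 mm side goes from plate to plate (tub x along holder x, either way round).
- holder_spot (a point): centre of the foot's upper face, 20 mm above the bench, midway between the end plates; axes as the holder. The plates are 10 mm thick, 50 mm wide (y -25 to +25 mm), top 108 mm above the bench, 76 mm apart inside, so beside the tub fingers fit only at its +y and -y sides.
- lever (a joint): sprung lock lever of the stage (rad): 0 up, grows as its pad is pressed; a sprung roller catches it at about 0.31 (released short of about 0.25 it springs back), hard stop at 0.42. Needs about 4 N at the pad. Pivot along the stage's y at stage x +60, y +100 mm, 55 mm above the bench; the arm points to the stage's -x.
- lever_pad (a point): middle of the upper face of the lever's black rubber pad (36 x 32 mm), 100 mm from the pivot; at stage x -35 to -40, y +100 mm; about 86 mm above the bench when up, 55 mm when caught, 44 mm at the hard stop. Press straight down with closed fingertips.
- dish: bystander, to be left alone: open white plastic sample dish, 64 mm across, 22 mm high; origin under its middle
- lens: bystander, to be left alone: black lens barrel standing on end, 38 mm diameter, 50 mm high; origin under its middle
- pot: bystander, to be left alone: closed low white pot, 52 mm diameter, 42 mm high; origin under its middle
- spatula: bystander, to be left alone: thin steel lab spatula lying flat, 157 mm long; origin under its middle
- brush: bystander, to be left alone: small brush lying flat, 150 mm long; origin under its middle
- petri: bystander, to be left alone: glass petri dish, 80 mm across, 16 mm high; origin under its middle
- cards: bystander, to be left alone: cardboard slide box, 80 x 60 x 30 mm; origin under its middle
Mind the look-alikes: they are no part of the job. What is shaped like the jar but green is not meant.

How it is judged:
On the way, in this order (a step that is already met when the one before it is completed fails the run):
1. jar on the stage and tub in the holder, both let go and still, before the lever is pressed (x of jar in the frame of stage_spot between -0.012 and 0.012 m and y of jar in the frame of stage_spot between -0.01 and 0.01 m and z of jar in the frame of stage_spot between -0.006 and 0.006 m and angle between each of jar, tub's own z axis and vertical below 0.1 rad and x of tub in the frame of holder_spot between -0.012 and 0.012 m and y of tub in the frame of holder_spot between -0.015 and 0.015 m and z of tub in the frame of holder_spot between -0.006 and 0.006 m and angle between the x axis of tub and the x axis of holder, either way round below 0.26 rad and linear speed of each of jar, tub below 0.02 m/s and contact force between the fingers and jar below 0.1 N and contact force between the fingers and tub below 0.1 N), for 0.2 s.
2. lock lever pressed down to its catch (value of joint lever above 0.27 rad), for 0.1 s.
At the end, for the whole second after the job is handed in: Both upright (0.1 rad), still, let go, on the floor: jar within 12 mm (stage x) and 10 mm (y) of stage_spot; tub within 12 mm (holder x) and 15 mm (y) of holder_spot, its long side within 0.26 rad of the holder's x; lever caught down by itself (over 0.27 rad) (all of step 1 and value of joint lever above 0.27 rad and contact force between the fingers and stage below 0.1 N); the robot touches nothing.
It fails at once if tub or jar tipped over (leaning more than 0.6 rad) (angle between any of tub, jar's own z axis and vertical above 0.6 rad).
It fails at once if tub or jar dropped (falling free of the fingers at over 0.6 m/s, about 20 mm) ((linear speed of tub above 0.6 m/s and contact force between the fingers and tub below 0.05 N) or (linear speed of jar above 0.6 m/s and contact force between the fingers and jar below 0.05 N)).
It fails at once if another thing on the bench shifted by more than 40 mm (distance of any of dish, lens, pot, spatula, brush, petri, cards from where it was at the start of the episode above 0.04 m).
It also fails if it takes over 72 s, if anything falls off the work surface, if the arm or the gripper's body presses on something with over 40 N, if the wrist force passes 120 N, or if a joint passes its speed limit or range.

### The arm

A 6-joint arm with a two-finger parallel gripper is mounted at the origin on the work surface. World frame = base frame: x ahead of the robot, y to its left, z up, the work surface at z = 0. Lengths are in m, angles in rad, forces in N, time in s.
With the tool pointing down it reaches from about 0.25 to 0.775 m from the base axis. Payload 4 kg.
Tool frame: the origin (TCP) lies between the finger pads; the fingertips stand 11 mm ahead of it and the grasp point (between the pads) lies 8 mm behind it (robot.tip_extent is the z of the fingertips in the tool frame, in m); z points along the fingers, y is the line along which they close (so a half turn about z gives the same grasp; the last joint's range is limited). The gripper opens to 94 mm and grips with 3 to 60 N. Pads are 16 mm wide; open, the fingers measure 119 mm over their backs; the gripper's body (75 mm by 177 mm) begins 78 mm behind the grasp point.
Start: joints at [-1.312, 0.087, 1.371, -0, 1.684, -0.103], TCP at [0.195, -0.514, 0.187] pointing down, gripper open.
Joint ranges: [-3.1, 3.1], [-0.76, 2.03], [0.27, 2.55], [-1.08, 4.22], [0.17, 2.65], [-2.57, 2.57]. Speed limits (rad/s): [2.79, 2.79, 3.14, 3.14, 3.14, 3.14].

### API

Orientations are given as [roll, pitch, yaw] about the fixed x, y, z axes, in that order (R = Rz(yaw) Ry(pitch) Rx(roll)).
In Python, from bench import robot, imaging gives the robot as it stands.
- The arm moves only by the shell command python3 -m pendant 'ROWS'. ROWS is JSON, a list of rows, each a list of 7 numbers: the shift along the world's x, y, z in cm, then the turn, a rotation vector about the world's x, y, z in degrees, then the opening, from 0 (shut) to 1 (fully open). In form: [[dx, dy, dz, ax, ay, az, jaw], ...]. A call has 1 to 8 rows; each row shifts and turns the commanded pose from where the row before left it; what a row does not reach is not made up. A row lasts 1/10 s, in which the tool goes at most 50 mm and 8.59 degrees, less where a joint would pass 70% of its speed; a pose out of reach is approached as far as the arm can. A call is refused whole if a number of a shift passes 5 or a number of a turn 8.59, either way. A call with a gripper value outside its range is refused whole. The fingers move at their own pace and stop on an object; the grip force is fixed at half the most. Time passes only in rows, so rows that do not move let the fingers close. It gives the time, the measured TCP pose, the force, the opening and the grip force at its end, in the units of the state.
- robot.get_obs(): the state, without advancing time (a new reading comes with each control period).
- imaging.snapshot(name): name is "scene" or "top" or "wrist"; returns the picture (400x640x3 uint8, red, green, blue); there is no depth.
- imaging.camera_params(name): a dict with "camera_matrix" (3x3 intrinsics, pixels), "k1" (the pictures are not rectified: a ray, as slopes to the right and down, at radius r is drawn at 1 + k1 r^2 times it, then the intrinsics apply), "R" (3x3) and "t" (3): a world point X has camera coordinates R X + t. Camera axes: x right, y down, z forward; pixel columns grow to the right and rows downward; lengths in m; the calibration is good to about 2 mm. A picture is of the moment at which its call begins: read the wrist's pose just before it. camera_params takes no time and is no camera call; for the wrist camera it gives the pose at the moment of the call.
- robot.close_job(): hands the job in; it is judged then, once.
The state is a dict: "time": time; "joint_positions": joint angles; "qvel": joint speeds; "joint_torque": joint torques, N m; "tool_pos": TCP position; "ee_rot": TCP orientation; "wrist_force": force on the tool from outside, world axes, zero at the start; "wrist_torque": the same for the moment, N m; "width": finger opening in m; "finger_force": force on a finger pad.
Only numpy, scipy, OpenCV 4.12 (cv2) and the standard library are available. Lean on these libraries where they do the work, as an engineer would, in place of code of your own. Each camera call takes 0.05 s, during which the arm holds its last target. There are 200 camera calls.

## Working session

There is one attempt and no reset: what is moved stays moved. The work goes in short steps, Python scripts to look and compute and a shell command to move; the robot and the scene stay as the last step left them, time stands still between calls to the robot, and variables do not carry over. Pictures are saved under pics/ and viewed, at most 10 in all, crops included, and the job is handed in when it is done.

```bash
mkdir -p pics; ls; cat > h.py <<'E'
import numpy as np,cv2
from bench import robot,imaging
def ray(P,px):
    K=P["camera_matrix"];K=np.array(K);k=P["k1"];R=np.array(P["R"]);t=np.array(P["t"])
    d=np.array([(px[0]-K[0,2])/K[0,0],(px[1]-K[1,2])/K[1,1]]);s=d.copy()
    for _ in range(30): s=d/(1+k*(s@s))
    v=R.T@np.array([s[0],s[1],1]);return -R.T@t,v/np.linalg.norm(v)
def onz(P,px,z):
    c,v=ray(P,px);return c+v*(z-c[2])/v[2]
def proj(P,X):
    K=np.array(P["camera_matrix"]);c=np.array(P["R"])@np.array(X)+np.array(P["t"]);s=c[:2]/c[2]
    s=s*(1+P["k1"]*(s@s));return K[:2,:2]@s+K[:2,2]
def tri(P1,p1,P2,p2):
    a,u=ray(P1,p1);b,v=ray(P2,p2)
    s=np.linalg.lstsq(np.c_[u,-v],b-a,rcond=None)[0]
    q,r=a+u*s[0],b+v*s[1];return (q+r)/2,np.linalg.norm(q-r)
E
python3 - <<'E'
from h import *
for n in ["top","scene"]:
    im=imaging.snapshot(n);cv2.imwrite(f"pics/{n}0.png",im[:,:,::-1]);P=imaging.camera_params(n)
    R=np.array(P["R"]);print(n,-R.T@np.array(P["t"]),R[2],P["camera_matrix"],P["k1"])
print(robot.get_obs())
E
```

```text
pics
top [ 0.49050738 -0.00842843  1.16815416] [ 0.1298552   0.01652234 -0.9913953 ] [[362.02038397   0.         318.87431806]
 [  0.         362.02038397 206.54310153]
 [  0.           0.           1.        ]] -0.08504600722353839
scene [ 1.30736795 -0.24764421  0.69943448] [-0.72801062  0.2764782  -0.62734388] [[388.14984706   0.         324.13682562]
 [  0.         388.14984706 202.06935379]
 [  0.           0.           1.        ]] -0.019853423976967467
{'time': 0.1, 'joint_positions': array([-1.31210749e+00,  8.78622383e-02,  1.37204860e+00,  2.66959594e-05,
        1.68360177e+00, -1.03122003e-01]), 'qvel': array([-1.02315499e-03, -1.12806785e-03, -4.79147489e-03, -5.41905916e-05,
       -6.60487164e-04,  4.28995043e-04]), 'joint_torque': array([ 1.83276730e-03, -3.41252875e+01, -3.03300583e+01,  7.19882967e-02,
        3.05083115e-02, -1.05864146e-04]), 'tool_pos': array([ 0.19454478, -0.51389741,  0.18635922]), 'ee_rot': array([-3.13968562e+00, -2.24030291e-04,  3.61813610e-01]), 'wrist_force': array([ 0.16338535,  0.01726615, -0.17006309]), 'wrist_torque': array([ 0.01448091,  0.02888474, -0.00305844]), 'finger_force': 0.0, 'width': 0.09415300869446182}
```

View pics/top0.png

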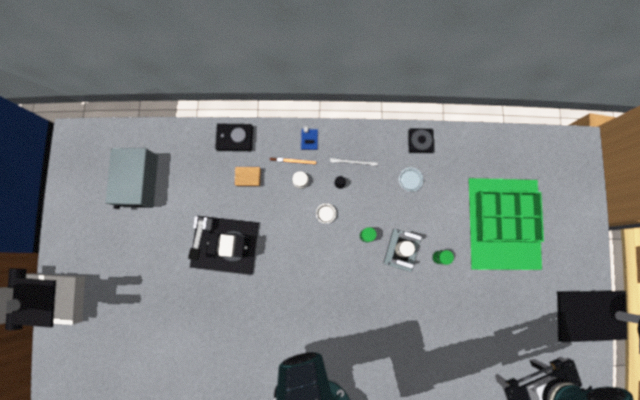

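View pics/scene0.png

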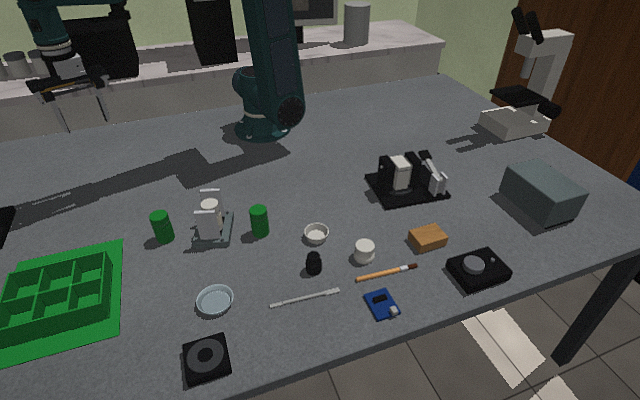

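The top view has the stage at about (225,243), with the tub's white top at (229,245) and the lever pad at upper left (197,235). The holder is at (404,249) with a white jar at (406,249). Look-alikes: green cylinders at (369,234) and (444,257), which are excluded by colour, and the low white pot at (301,180), which isn't in the holder. The only white jar shape is the one in the holder. Next I'll get rough positions, then wrist close-ups.

```bash
python3 - <<'E'
from h import *
P=imaging.camera_params("top");S=imaging.camera_params("scene")
for n,p,z in [("tub",(229,245),.1),("pad",(197,235),.086),("jar",(406,249),.1),("g1",(369,234),.08),("g2",(444,257),.08),("dish",(326,214),.02),("midfree",(326,249),0)]: print(n,onz(P,p,z).round(3))
print("jar",tri(P,(406,249),S,(209,204)),"tub",tri(P,(229,245),S,(399,159)))
W=imaging.camera_params("wrist");R=np.array(W["R"]);print("wrist",-R.T@np.array(W["t"]),R, W["camera_matrix"][0],W["k1"])
E
```

```text
tub [0.511 0.273 0.1  ]
pad [0.538 0.377 0.086]
jar [ 0.509 -0.249  0.1  ]
g1 [ 0.553 -0.142  0.08 ]
g2 [ 0.487 -0.369  0.08 ]
dish [ 0.617 -0.013  0.02 ]
midfree [ 0.507 -0.015  0.   ]
jar (array([ 0.50951098, -0.2503823 ,  0.09309676]), np.float64(0.0008066789600488144)) tub (array([0.51223339, 0.27584739, 0.10632167]), np.float64(0.008738476325094714))
wrist [ 0.27252534 -0.48597614  0.38309493] [[ 0.35458214 -0.935021   -0.00268805]
 [-0.89769631 -0.34122911  0.27875442]
 [-0.26155848 -0.09642828 -0.96035866]] [318.39979968   0.         316.16556908] -0.0017978848456886255
```

```bash
python3 -m pendant '[[2.8,3.3,0.8,0,0,0,1],[2.8,3.3,0.8,0,0,0,1],[2.8,3.3,0.8,0,0,0,1],[2.8,3.3,0.8,0,0,0,1],[2.8,3.3,0.8,0,0,0,1],[2.8,3.3,0.8,0,0,0,1],[2.8,3.3,0.8,0,0,0,1],[2.8,3.3,0.8,0,0,0,1]]'
python3 - <<'E'
from h import *
import pickle
P=imaging.camera_params("wrist");im=imaging.snapshot("wrist");cv2.imwrite("pics/w1.png",im[:,:,::-1]);pickle.dump(P,open("w1.pkl","wb"))
print(proj(P,[.51,-.25,.1]))
E
```

```text
time: 0.9
tool_pos: [0.4193, -0.2487, 0.2513]
ee_rot: [-3.141, 0.0, 0.362]
wrist_force: [0.9, -0.3, 0.1]
width: 0.0932
finger_force: 0.0
[347.12195297 100.7852153 ]
```

View pics/w1.png

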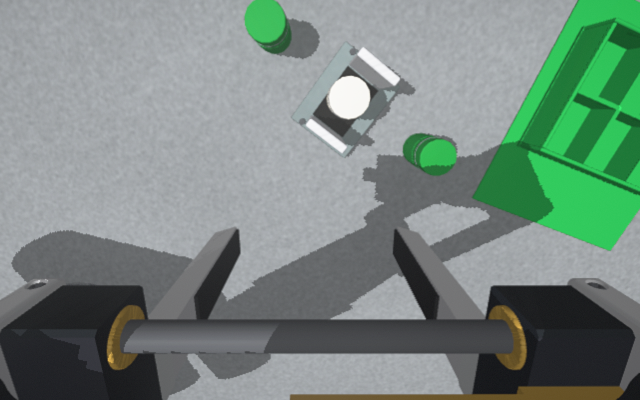

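Wrist view: white jar lid at (348,97) in the holder, plate tops at (378,66) and (326,135), green cylinders at (265,20) and (437,157). I'll take a second wrist view for heights.

```bash
python3 -m pendant '[[-2,4,0,0,0,0,1],[-2,4,0,0,0,0,1],[-2,4,0,0,0,0,1],[0,0,0,0,0,0,1]]'
cat > comp.py <<'E'
from h import *
import pickle
def grab(n,k):
    P=imaging.camera_params(n);im=imaging.snapshot(n);cv2.imwrite(f"pics/{k}.png",im[:,:,::-1]);pickle.dump(P,open(k+".pkl","wb"));return P,im
def load(k): return pickle.load(open(k+".pkl","rb")),cv2.imread(f"pics/{k}.png")[:,:,::-1]
def comps(im,thr,box,amin=60):
    x0,y0,x1,y1=box;m=np.zeros(im.shape[:2],np.uint8);m[y0:y1,x0:x1]=(im.min(2)>thr)[y0:y1,x0:x1]
    cs,_=cv2.findContours(m,cv2.RETR_EXTERNAL,cv2.CHAIN_APPROX_NONE)
    return [(c,cv2.minAreaRect(c)) for c in cs if cv2.contourArea(c)>amin]
E
python3 - <<'E'
from comp import *
P1,i1=load("w1");P2,i2=grab("wrist","w2")
c=proj(P2,[.51,-.25,.1]);print(c)
for P,im,c in [(P1,i1,proj(P1,[.51,-.25,.1])),(P2,i2,c)]:
    x,y=c.astype(int)
    for t in (205,225):
        for k,r in comps(im,t,(max(x-80,0),max(y-80,0),x+80,y+80)): 
            e=cv2.fitEllipse(k);print(t,"rect",np.round(r[0],1),np.round(r[1],1),round(r[2]),"ell",np.round(e[0],1),np.round(e[1],1),onz(P,r[0],.108).round(4),onz(P,e[0],.1).round(4))
E
```

```text
time: 1.35
tool_pos: [0.357, -0.1272, 0.2519]
ee_rot: [3.142, -0.001, 0.366]
wrist_force: [-0.4, -0.5, 1.0]
width: 0.0938
finger_force: 0.0
[478.43055357  86.5536065 ]
205 rect [325.7 135.5] [46.1  8.6] 38 ell [325.2 135. ] [ 8.5 64.3] [ 0.4691 -0.2415  0.108 ] [ 0.4688 -0.2413  0.1   ]
205 rect [349.  97.] [42. 40.] 90 ell [349.   96.9] [39.8 41.7] [ 0.5138 -0.2497  0.108 ] [ 0.5143 -0.2503  0.1   ]
205 rect [378.3  65.9] [48.8  9.6] 40 ell [377.6  65.4] [ 9.6 67.4] [ 0.5515 -0.2657  0.108 ] [ 0.553  -0.2659  0.1   ]
225 rect [325.8 135.4] [45.4  7.8] 37 ell [325.2 135. ] [ 7.7 63.2] [ 0.4693 -0.2416  0.108 ] [ 0.4688 -0.2414  0.1   ]
225 rect [348.9  96.8] [40.7 40.2] 63 ell [349.   96.9] [39.1 41.3] [ 0.514  -0.2495  0.108 ] [ 0.5143 -0.2503  0.1   ]
225 rect [378.2  65.9] [48.3  8.8] 40 ell [377.8  65.6] [ 8.9 66.3] [ 0.5515 -0.2656  0.108 ] [ 0.5529 -0.2661  0.1   ]
205 rect [455.5 121.5] [44.4  8.9] 41 ell [455.5 121.5] [ 9.  61.3] [ 0.469  -0.2411  0.108 ] [ 0.4698 -0.2444  0.1   ]
205 rect [480.1  82.5] [41.8 42.1] 81 ell [480.3  82.6] [38.7 44.4] [ 0.5123 -0.2462  0.108 ] [ 0.5142 -0.2499  0.1   ]
205 rect [516.3  50.8] [46.7 10.1] 44 ell [515.9  50.3] [10.4 63. ] [ 0.5512 -0.265   0.108 ] [ 0.5542 -0.2683  0.1   ]
225 rect [455.3 121.4] [43.5  8.4] 41 ell [455.3 121.4] [ 8.4 59.3] [ 0.4691 -0.2409  0.108 ] [ 0.47   -0.2442  0.1   ]
225 rect [480.  83.] [42. 40.] 90 ell [480.3  82.6] [37.8 43.5] [ 0.5118 -0.2463  0.108 ] [ 0.5141 -0.2499  0.1   ]
225 rect [516.3  50.7] [45.4  8.9] 44 ell [516.1  50.4] [ 8.9 65.8] [ 0.5513 -0.265   0.108 ] [ 0.5541 -0.2685  0.1   ]
```

Both views agree: plate tops at z=0.108, 86 mm apart (as expected), lid at z=0.100. Holder centre is (0.510,-0.253), x axis at -16.2°, jar at (0.514,-0.250). Next, the stage.

```bash
python3 -m pendant '[[0.5,4.5,0.5,0,0,0,1],[0.5,4.5,0.5,0,0,0,1],[0.5,4.5,0.5,0,0,0,1],[0.5,4.5,0.5,0,0,0,1],[0.5,4.5,0.5,0,0,0,1],[0.5,4.5,0.5,0,0,0,1],[0,0,0,0,0,0,1]]'
python3 -c "
from comp import *
grab('wrist','w3')"
python3 -m pendant '[[0.5,4,0,0,0,0,1],[0.5,4,0,0,0,0,1],[0,0,0,0,0,0,1]]'
python3 -c "
from comp import *
P,im=grab('wrist','w4')
for k in ('w3','w4'):
    P,im=load(k);c=proj(P,[.511,.273,.1]);print(k,c);x,y=c.astype(int)
    for q,r in comps(im,205,(max(x-110,0),max(y-110,0),min(x+110,640),y+110)): print(np.round(r[0],1),np.round(r[1],1),round(r[2]),onz(P,r[0],.1).round(4), [onz(P,b,.1).round(4)[:2] for b in cv2.boxPoints(r)])
"
```

```text
time: 2.1
tool_pos: [0.3895, 0.1435, 0.2809]
ee_rot: [-3.14, 0.0, 0.369]
wrist_force: [-0.7, -1.3, 0.5]
width: 0.0937
finger_force: 0.0
time: 2.45
tool_pos: [0.3996, 0.2208, 0.2798]
ee_rot: [-3.141, 0.002, 0.364]
wrist_force: [0.5, -0.1, 0.5]
width: 0.094
finger_force: 0.0
w3 [243.91559401  27.31813685]
[233.6  23.1] [36.2 58.8] 20 [0.5109 0.2845 0.1   ] [array([0.4801, 0.3058]), array([0.5387, 0.3007]), array([0.5406, 0.264 ]), array([0.4816, 0.2675])]
w4 [307.16506775  64.18529582]
[297.5  58.5] [35.5 59. ] 23 [0.5127 0.2849 0.1   ] [array([0.4819, 0.3067]), array([0.5424, 0.3013]), array([0.5424, 0.2639]), array([0.4812, 0.2676])]
[221.7  16.5] [11.2 41.1] 25 [0.5228 0.374  0.1   ] [array([0.5025, 0.3834]), array([0.543, 0.376]), array([0.5427, 0.3649]), array([0.5019, 0.3719])]
```

View pics/w4.png

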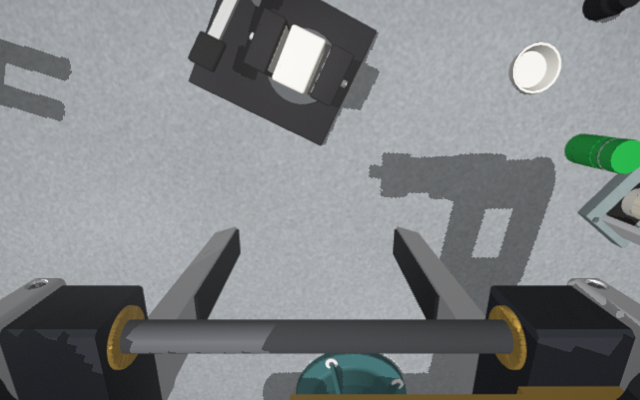

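w4 shows the tub lid at (299,58) between the bars, the lever pad at (207,52) and its arm at (222,16). So stage -x faces the robot and stage +y faces world +y. Next I'll turn the tool to the tub's grip yaw (about 86°) and look at the whole stage.

```bash
python3 -m pendant '[[1.4,-0.9,0.3,0,0,8.1,1],[1.4,-0.9,0.3,0,0,8.1,1],[1.4,-0.9,0.3,0,0,8.1,1],[1.4,-0.9,0.3,0,0,8.1,1],[1.4,-0.9,0.3,0,0,8.1,1],[1.4,-0.9,0.3,0,0,8.1,1],[1.4,-0.9,0.3,0,0,8.1,1],[1.4,-0.9,0.3,0,0,8.1,1]]'
python3 -m pendant '[[0,0,0,0,0,0,1],[0,0,0,0,0,0,1]]'
python3 -c "
from comp import *
P,im=grab('wrist','w5')
c=proj(P,[.511,.285,.1]).astype(int);print(c);x,y=c
for t in (150,180,205):
  for q,r in comps(im,t,(max(x-60,0),max(y-70,0),min(x+60,640),y+60)): print(t,np.round(r[0],1),np.round(r[1],1),round(r[2]),onz(P,r[0],.1).round(4), [onz(P,b,.1).round(4)[:2].tolist() for b in cv2.boxPoints(r)])
cv2.imwrite('pics/w5c.png',cv2.resize(im[0:240,200:500,::-1],None,fx=2.5,fy=2.5))
"
```

```text
time: 3.3
tool_pos: [0.5115, 0.1439, 0.3054]
ee_rot: [-3.141, 0.001, 1.494]
wrist_force: [0.8, 0.1, 1.3]
width: 0.0941
finger_force: 0.0
time: 3.5
tool_pos: [0.5107, 0.1456, 0.3051]
ee_rot: [-3.141, 0.001, 1.487]
wrist_force: [-0.8, 0.8, 0.0]
width: 0.094
finger_force: 0.0
[305  50]
150 [306.  51.] [36. 52.] 90 [0.512  0.2845 0.1   ] [[0.484, 0.3059], [0.5434, 0.3009], [0.5407, 0.2624], [0.4796, 0.2676]]
150 [247.5  62.5] [ 5. 93.] 0 [0.4424 0.2778 0.1   ] [[0.4319, 0.2258], [0.4466, 0.3265], [0.4522, 0.3261], [0.4379, 0.2253]]
180 [306.2  50.7] [35.7 52.2] 89 [0.5122 0.2848 0.1   ] [[0.4837, 0.3054], [0.5433, 0.3017], [0.5416, 0.2635], [0.4802, 0.2673]]
205 [305.5  50.5] [35. 51.] 90 [0.5115 0.285  0.1   ] [[0.484, 0.3059], [0.5423, 0.301], [0.5396, 0.2636], [0.4797, 0.2686]]
```

View pics/w5c.png

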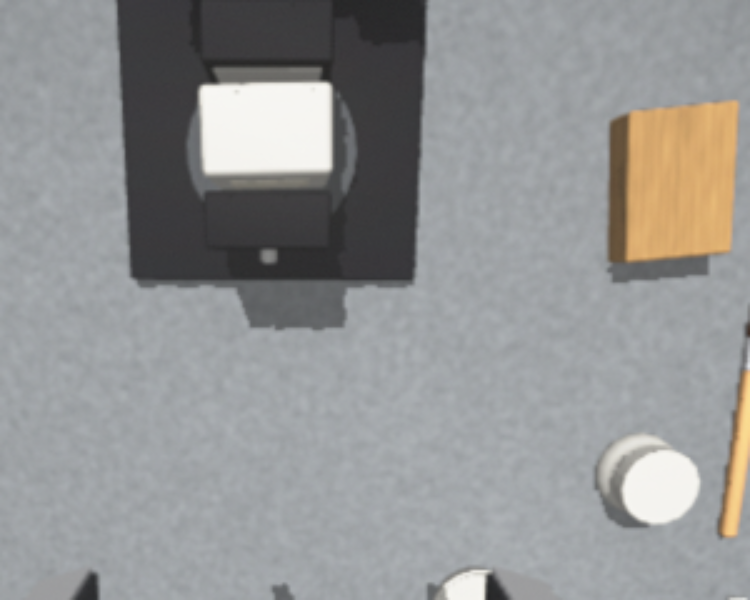

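w5 crop: tub lid at (266,128) between the two bars, front bar top (207–331, 190–247), base front corners (133,280) and (413,279). Everything lies square to the tool yaw.

```bash
python3 -c "
from comp import *
P,im=load('w5')
f=lambda p:(p[0]/2.5+200-.3,p[1]/2.5-.3)
a,b=[onz(P,f(p),.012) for p in [(132,280),(414,280)]];print('base',a,b,np.linalg.norm(b-a))
u=(b-a)/np.linalg.norm(b-a);n=np.array([-u[1],u[0],0]);th=np.degrees(np.arctan2(u[1],u[0]));print(th,'spot from base',(a+b)/2+.07*n)
q=[onz(P,f(p),.108) for p in [(206,190),(331,190),(331,247),(207,247)]];print('frontbar',np.mean(q,0),np.linalg.norm(q[1]-q[0]),np.linalg.norm(q[3]-q[0]),'spot',np.mean(q,0)+.04*n)
q2=[onz(P,f(p),.108) for p in [(202,62),(332,62)]];print('rear bar inner',np.mean(q2,0),'spot',np.mean(q2,0)-.027*n)
print('front inner spot',(q[0]+q[1])/2+.027*n)
P4,_=load('w4');print('lid tri',tri(P4,(299,58.3),P,(306,50.8)))
"
```

```text
base [0.42327073 0.22091799 0.012     ] [0.5906993 0.2068962 0.012    ] 0.16801469484684275
-4.787229408323677 spot from base [0.51282692 0.2836629  0.012     ]
frontbar [0.5099206  0.24422301 0.108     ] 0.05810961799890254 0.025377134796130407 spot [0.51325883 0.28408347 0.108     ]
rear bar inner [0.51519631 0.31037494 0.108     ] spot [0.51294301 0.28346913 0.108     ]
front inner spot [0.51321471 0.28377299 0.108     ]
lid tri (array([0.51216598, 0.28233935, 0.11457764]), np.float64(0.0004786440368721887))
```

Stage spot ≈ (0.513, 0.284), yaw ≈ -4.7°; bar and base sizes match the text. Now approaching the tub.

```bash
python3 -m pendant '[[0.05,4.6,0,0,0,0,1],[0.05,4.6,0,0,0,0,1],[0.05,4.6,-1,0,0,0,1],[0,0.1,-4,0,0,0,1],[0,0,-4,0,0,0,1],[0,0,-4,0,0,0,1],[0,0,0,0,0,0,1],[0,0,0,0,0,0,1]]'
```

```text
time: 4.35
tool_pos: [0.5115, 0.2865, 0.1757]
ee_rot: [-3.141, 0.001, 1.492]
wrist_force: [-0.6, 1.1, 0.9]
width: 0.0937
finger_force: 0.0
```

```bash
python3 -m pendant '[[0.05,-0.2,-3,0,0,0,1],[0,0,-3,0,0,0,1],[0,0,-3,0,0,0,1],[0,0,-2,0,0,0,1],[0,0,0,0,0,0,1],[0,0,0,0,0,0,0.3],[0,0,0,0,0,0,0.3],[0,0,0,0,0,0,0.3]]'; python3 -m pendant '[[0,0,0,0,0,0,0.3],[0,0,0,0,0,0,0.3],[0,0,0,0,0,0,0.3],[0,0,0,0,0,0,0.3]]'
```

```text
time: 5.15
tool_pos: [0.5143, 0.2853, 0.0682]
ee_rot: [3.137, -0.002, 1.493]
wrist_force: [0.1, 0.4, 0.4]
width: 0.0736
finger_force: 0.0
time: 5.55
tool_pos: [0.5128, 0.285, 0.0667]
ee_rot: [3.141, -0.001, 1.493]
wrist_force: [-2.3, 0.4, 5.1]
width: 0.0618
finger_force: 30.0
```

Tub held at 61.8 mm. Lifting and carrying it to the free bench area.

```bash
python3 -m pendant '[[0,0,2,0,0,0,0.3],[0,0,3,0,0,0,0.3],[0,0,3,0,0,0,0.3],[0,0,3,0,0,0,0.3],[0,0,1,0,0,0,0.3],[0,-2,0,0,0,0,0.3],[-0.5,-4,0,0,0,0,0.3],[-0.5,-4,0,0,0,0,0.3]]'; python3 -m pendant '[[-0.5,-4,0,0,0,0,0.3],[-0.5,-4,0,0,0,0,0.3],[-0.5,-4,0,0,0,0,0.3],[0,-4,0,0,0,0,0.3],[0,-2.5,-2,0,0,0,0.3],[0,0,-4,0,0,0,0.3],[0,0,-4,0,0,0,0.3],[0,0,0,0,0,0,0.3]]'
```

```text
time: 6.35
tool_pos: [0.5019, 0.1836, 0.1833]
ee_rot: [-3.139, 0.001, 1.494]
wrist_force: [0.8, 0.2, -2.3]
width: 0.0616
finger_force: 30.0
time: 7.15
tool_pos: [0.4812, -0.0002, 0.0773]
ee_rot: [-3.125, -0.0, 1.492]
wrist_force: [-0.6, 1.0, -2.5]
width: 0.0616
finger_force: 30.0
```

```bash
python3 -m pendant '[[0,0,-1.5,0,0,0,0.3],[0,0,-1,0,0,0,0.3],[0,0,0,0,0,0,0.3],[0,0,0,0,0,0,0.3]]'
```

```text
time: 7.55
tool_pos: [0.4882, -0.0003, 0.0613]
ee_rot: [3.14, 0.0, 1.493]
wrist_force: [0.6, -0.1, -1.5]
width: 0.0617
finger_force: 30.0
```

```bash
python3 -m pendant '[[0,0,-0.7,0,0,0,0.3],[0,0,-0.5,0,0,0,0.3],[0,0,-0.2,0,0,0,0.3],[0,0,0,0,0,0,0.3],[0,0,0,0,0,0,0.3]]'
```

```text
time: 8.05
tool_pos: [0.4876, -0.0004, 0.0467]
ee_rot: [3.142, 0.0, 1.493]
wrist_force: [-1.6, 0.2, 0.6]
width: 0.0619
finger_force: 30.0
```

```bash
python3 -m pendant '[[0,0,0,0,0,0,1],[0,0,0,0,0,0,1],[0,0,0,0,0,0,1],[0,0,2,0,0,0,1],[0,0,4,0,0,0,1],[0,0,4,0,0,0,1],[0,0,4,0,0,0,1],[0,0,0,0,0,0,1]]';python3 -m pendant '[[0.2,-2,0,0,0,-8.5,1],[0.2,-2,0,0,0,-8.5,1],[0.2,-2,0,0,0,-8.5,1],[0.2,-2,0,0,0,-8.5,1],[0.2,-2,0,0,0,-8.5,1],[0.2,-2,0,0,0,-8.5,1],[0.2,-2,0,0,0,-8.5,1],[0.2,-2,0,0,0,-8.5,1]]';python3 -m pendant '[[0.2,-2,0,0,0,-8.5,1],[0.2,-2,0,0,0,-8.5,1],[0.2,-2,0,0,0,-8.5,1],[0.2,-2,0,0,0,-8.2,1],[0,0,0,0,0,0,1],[0,0,0,0,0,0,1]]'; python3 -c "
from comp import *
grab('wrist','w6')
P,im=grab('scene','s6')
cv2.imwrite('pics/s6c.png',cv2.resize(im[120:280,120:480,::-1],None,fx=2.2,fy=2.2))"
```

```text
time: 8.85
tool_pos: [0.4914, -0.0008, 0.1936]
ee_rot: [3.128, 0.0, 1.493]
wrist_force: [0.7, -0.4, 0.3]
width: 0.0941
finger_force: 0.0
time: 9.65
tool_pos: [0.5034, -0.1612, 0.1853]
ee_rot: [-3.141, 0.001, 0.3]
wrist_force: [0.2, 0.2, 0.5]
width: 0.0945
finger_force: 0.0
time: 10.25
tool_pos: [0.5113, -0.2401, 0.1854]
ee_rot: [-3.141, 0.002, -0.281]
wrist_force: [0.4, -0.2, -0.3]
width: 0.0941
finger_force: 0.0
```

View pics/s6c.png

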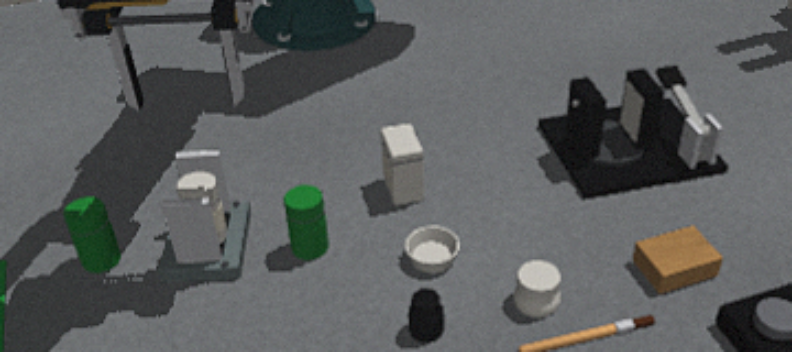

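The tub (crop (403,160)) stands upright on the bench. The white jar (197,190) is in the holder between the plates, with the green look-alikes at (93,235) and (305,222) beside it. The white one in the holder is the jar meant.

```bash
python3 -m pendant '[[0.3,-1,-2,0,0,0,1],[0,0,-3,0,0,0,1],[0,0,-3,0,0,0,1],[0,0,-3,0,0,0,1],[0,0,-1,0,0,0,1],[0,0,0,0,0,0,1],[0,0,0,0,0,0,0.2]]';python3 -m pendant '[[0,0,0,0,0,0,0.2],[0,0,0,0,0,0,0.2],[0,0,0,0,0,0,0.2],[0,0,0,0,0,0,0.2],[0,0,0,0,0,0,0.2],[0,0,0,0,0,0,0.2]]'
```

```text
time: 11.05
tool_pos: [0.5156, -0.2505, 0.068]
ee_rot: [3.141, -0.002, -0.281]
wrist_force: [-0.3, -0.7, 0.9]
width: 0.0892
finger_force: 0.0
time: 11.65
tool_pos: [0.5147, -0.2506, 0.0665]
ee_rot: [3.141, -0.0, -0.282]
wrist_force: [0.1, 0.4, 0.2]
width: 0.0427
finger_force: 30.0
```

```bash
python3 -m pendant '[[0,0,2,0,0,0,0.2],[0,0,3,0,0,0,0.2],[0,0,3,0,0,0,0.2],[0,0,3,0,0,0,0.2],[0,0,1.5,0,0,0,0.2],[0,2,0,0,0,4,0.2],[0,4,0,0,0,7.5,0.2],[0,4,0,0,0,7.5,0.2]]';python3 -m pendant '[[0,4,0,0,0,7.5,0.2],[0,4,0,0,0,7.5,0.2],[0,4,0,0,0,7.5,0.2],[0,4,0,0,0,7.5,0.2],[0,4,0,0,0,7.5,0.2],[0,4,0,0,0,7.5,0.2],[0,4,0,0,0,7.5,0.2],[0,4,0,0,0,7.5,0.2]]';python3 -m pendant '[[0,4,0,0,0,7.5,0.2],[0,4,0,0,0,7.5,0.2],[0,3,0,0,0,7.5,0.2],[0,0,0,0,0,0,0.2],[0,0,0,0,0,0,0.2]]'
```

```text
time: 12.45
tool_pos: [0.5141, -0.1497, 0.1901]
ee_rot: [-3.141, 0.002, 0.053]
wrist_force: [0.3, -1.1, -0.9]
width: 0.043
finger_force: 30.0
time: 13.25
tool_pos: [0.5139, 0.1711, 0.1902]
ee_rot: [-3.14, 0.001, 1.102]
wrist_force: [-0.1, -1.2, -2.2]
width: 0.0427
finger_force: 30.0
time: 13.75
tool_pos: [0.5141, 0.2796, 0.19]
ee_rot: [-3.14, 0.002, 1.489]
wrist_force: [0.6, 0.0, -1.8]
width: 0.0432
finger_force: 30.0
```

```bash
python3 -c "
from comp import *
o=robot.get_obs();P,im=grab('wrist','w7');z=o['tool_pos'][2]+.0335
c=proj(P,[*o['tool_pos'][:2],z]);print(c,o['tool_pos']);x,y=c.astype(int)
for t in (150,180,205):
  for q,r in comps(im,t,(x-60,y-80,x+60,y+60)):
    e=cv2.fitEllipse(q);print(t,np.round(e[0],1),np.round(e[1],1),onz(P,e[0],z).round(4))
cv2.imwrite('pics/w7c.png',cv2.resize(im[100:,140:500,::-1],None,fx=2,fy=2))
"
```

```text
[313.05173245 252.41817018] [0.51410009 0.27964154 0.18996624]
150 [263.5 239.7] [24.1 50.4] [0.4873 0.2896 0.2235]
150 [317.9 251.8] [ 98.4 120.3] [0.5168 0.2798 0.2235]
180 [299.4 284.8] [46.1 49.6] [0.5045 0.2596 0.2235]
180 [481.7 414.2] [110.  583.3] [0.6166 0.1521 0.2235]
180 [317.  244.9] [59.7 76.4] [0.5167 0.2841 0.2235]
180 [313.1 182.9] [45.9 50.3] [0.5175 0.3199 0.2235]
205 [318.4 247.9] [53.8 74.2] [0.5173 0.2822 0.2235]
```

View pics/w7c.png

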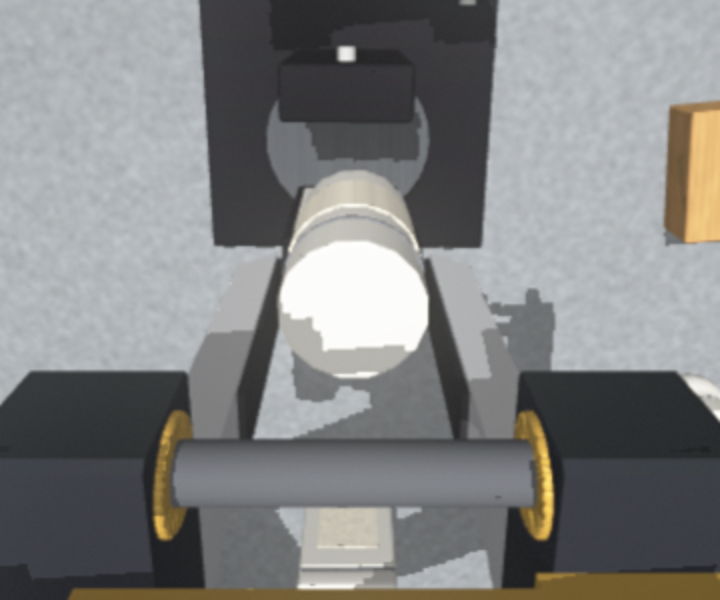

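The crop shows the jar lid centred at (353,309) between the fingers. The table (347,140) and far bar (346,90) lie directly ahead. Offset from TCP is about (+2,-1) mm, which is within calibration.

```bash
python3 -m pendant '[[-0.15,0.5,-1,0,0,0,0.2],[0,0,-1,0,0,0,0.2],[0,0,0,0,0,0,0.2],[0,0,0,0,0,0,0.2]]'
```

```text
time: 14.2
tool_pos: [0.5129, 0.2838, 0.1705]
ee_rot: [-3.14, 0.001, 1.488]
wrist_force: [-0.9, 0.1, -1.8]
width: 0.043
finger_force: 30.0
```

```bash
python3 -m pendant '[[0,0.05,-1.5,0,0,0,0.2],[0,0,-2,0,0,0,0.2],[0,0,-2,0,0,0,0.2],[0,0,-2,0,0,0,0.2],[0,0,-1.5,0,0,0,0.2],[0,0,-0.7,0,0,0,0.2],[0,0,0,0,0,0,0.2],[0,0,0,0,0,0,0.2]]'
```

```text
time: 15.0
tool_pos: [0.5137, 0.2853, 0.0752]
ee_rot: [3.14, -0.001, 1.489]
wrist_force: [-0.4, 0.2, -2.1]
width: 0.0433
finger_force: 30.0
```

```bash
python3 -m pendant '[[0,-0.1,-0.5,0,0,0,0.2],[0,0,-0.2,0,0,0,0.2],[0,0,-0.1,0,0,0,0.2],[0,0,0,0,0,0,0.2],[0,0,0,0,0,0,0.2]]'
```

```text
time: 15.5
tool_pos: [0.5133, 0.2841, 0.0666]
ee_rot: [3.141, -0.0, 1.489]
wrist_force: [-0.2, 0.6, -1.5]
width: 0.0431
finger_force: 30.0
```

```bash
python3 -m pendant '[[0,0,-0.1,0,0,0,0.2],[0,0,0,0,0,0,0.2],[0,0,0,0,0,0,0.2]]'; python3 -m pendant '[[0,0,0,0,0,0,1],[0,0,0,0,0,0,1],[0,0,0,0,0,0,1],[0,0,0,0,0,0,1],[0,0,2,0,0,0,1],[0,0,4,0,0,0,1],[0,0,4,0,0,0,1],[0,0,4,0,0,0,1]]'
```

```text
time: 15.8
tool_pos: [0.5134, 0.2843, 0.0664]
ee_rot: [3.141, -0.001, 1.489]
wrist_force: [-1.2, -0.1, 4.5]
width: 0.0432
finger_force: 30.0
time: 16.6
tool_pos: [0.5129, 0.284, 0.2065]
ee_rot: [-3.141, 0.0, 1.489]
wrist_force: [0.0, -0.6, 0.2]
width: 0.0938
finger_force: 0.0
```

```bash
python3 -m pendant '[[0,-4,1,0,0,0,1],[0,-4,1,0,0,0,1],[0,-4,1,0,0,0,1],[0,-2,1,0,0,0,1],[0,0,1,0,0,0,1],[0,0,0,0,0,0,1],[0,0,0,0,0,0,1]]'
python3 -c "
from comp import *
P,im=grab('wrist','w8');S,sm=grab('scene','s8')
c=proj(P,[.513,.284,.1]).astype(int);print(c);x,y=c
for t in (150,180,205):
  for q,r in comps(im,t,(max(x-40,0),max(y-50,0),x+40,y+50)):
    e=cv2.fitEllipse(q);print(t,np.round(e[0],1),np.round(e[1],1),onz(P,e[0],.1).round(4))
a=cv2.resize(im[0:220,200:440,::-1],(390,358));x,y=proj(S,[.513,.284,.06]).astype(int);b=cv2.resize(sm[y-70:y+70,x-76:x+76,::-1],(390,358));cv2.imwrite('pics/w8c.png',np.hstack([a,b]))
"
```

```text
time: 17.3
tool_pos: [0.5132, 0.145, 0.2553]
ee_rot: [3.141, -0.001, 1.49]
wrist_force: [0.3, -0.1, -0.9]
width: 0.094
finger_force: 0.0
[303  43]
150 [305.7  45.7] [41.9 45.6] [0.5153 0.2818 0.1   ]
180 [305.8  45.6] [41.  45.2] [0.5153 0.2819 0.1   ]
205 [305.8  45.5] [40.5 44.3] [0.5154 0.282  0.1   ]
```

View pics/w8c.png

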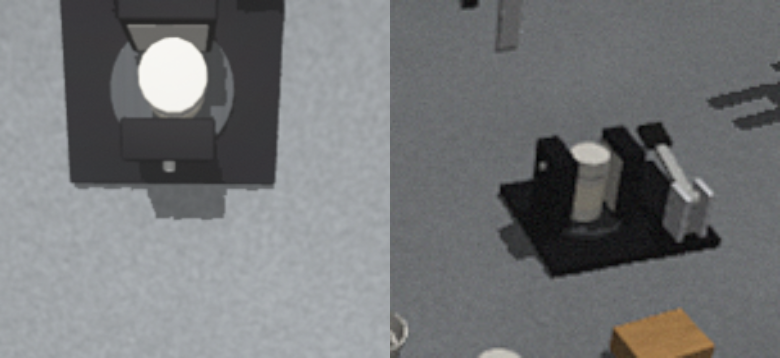

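Jar stands upright in the middle (left crop (172,75)), about 2 mm off the spot. Now the tub regrasp.

```bash
python3 -m pendant '[[-0.2,-1.2,-0.5,0,0,-7.5,1],[-0.2,-1.2,-0.5,0,0,-7.5,1],[-0.2,-1.2,-0.5,0,0,-7.5,1],[-0.2,-1.2,-0.5,0,0,-7.5,1],[-0.2,-1.2,-0.5,0,0,-7.5,1],[-0.2,-1.2,-0.5,0,0,-7.5,1],[-0.2,-1.2,-0.5,0,0,-7.5,1],[-0.2,-1.2,-0.5,0,0,-7.5,1]]';python3 -m pendant '[[-0.2,-1.2,-0.5,0,0,-7.5,1],[-0.2,-1.2,-0.5,0,0,-7.5,1],[-0.2,-1.2,-0.5,0,0,-7.5,1],[-0.2,-1.3,-0.5,0,0,-7.5,1],[0,0,0,0,0,0,1],[0,0,0,0,0,0,1],[0,0,0,0,0,0,1]]'
python3 -c "
from comp import *
P,im=grab('wrist','w9');o=robot.get_obs()['tool_pos'];c=proj(P,[.4876,0,.08]).astype(int);print(c,o);x,y=c
for t in (150,180,205):
  for q,r in comps(im,t,(x-70,y-70,x+70,min(y+90,400)),200): print(t,np.round(r[0],1),np.round(r[1],1),round(r[2]),onz(P,r[0],.08).round(4))
"
```

```text
time: 18.2
tool_pos: [0.4968, 0.0486, 0.2142]
ee_rot: [-3.141, 0.001, 0.438]
wrist_force: [-0.2, -0.0, -0.6]
width: 0.0941
finger_force: 0.0
time: 18.9
tool_pos: [0.4894, -0.0, 0.1954]
ee_rot: [-3.141, 0.0, -0.079]
wrist_force: [-0.9, 0.4, 0.5]
width: 0.0938
finger_force: 0.0
[316 189] [ 4.89397554e-01 -1.08779384e-04  1.95546834e-01]
150 [315.5 198.5] [159. 139.] 90 [0.4779 0.0013 0.08  ]
180 [355.  200.9] [34.3 60.5] 3 [ 0.4721 -0.0389  0.08  ]
180 [292.6 197.3] [92.4 87.9] 89 [0.4809 0.0246 0.08  ]
180 [308.4 129.5] [33.2 60.8] 74 [0.5477 0.0027 0.08  ]
180 [259.  132.5] [27. 26.] 90 [0.5485 0.0506 0.08  ]
205 [317. 187.] [38. 58.] 0 [ 0.4899 -0.0011  0.08  ]
```

```bash
python3 -m pendant '[[-0.15,0,-3,0,0,0,1],[0,0,-4,0,0,0,1],[0,0,-4,0,0,0,1],[0,0,-3,0,0,0,1],[0,0,-0.8,0,0,0,1],[0,0,0,0,0,0,1],[0,0,0,0,0,0,0.2],[0,0,0,0,0,0,0.2]]'; python3 -m pendant '[[0,0,0,0,0,0,0.2],[0,0,0,0,0,0,0.2],[0,0,0,0,0,0,0.2],[0,0,0,0,0,0,0.2],[0,0,0,0,0,0,0.2]]'
```

```text
time: 19.75
tool_pos: [0.4896, -0.001, 0.0499]
ee_rot: [3.141, -0.005, -0.081]
wrist_force: [-0.2, 0.2, -0.3]
width: 0.0813
finger_force: 0.0
time: 20.25
tool_pos: [0.4876, -0.0009, 0.0474]
ee_rot: [3.141, 0.0, -0.082]
wrist_force: [-0.3, 0.1, -0.6]
width: 0.0416
finger_force: 0.0
```

```bash
python3 -m pendant '[[0,0,0,0,0,0,0.2],[0,0,0,0,0,0,0.2],[0,0,0,0,0,0,0.2]]'; python3 -m pendant '[[0,0,2,0,0,0,0.2],[0,0,4,0,0,0,0.2],[0,0,4,0,0,0,0.2],[0,0,4,0,0,0,0.2],[0,0,0,0,0,0,0.2]]'
```

```text
time: 20.55
tool_pos: [0.4876, -0.001, 0.0474]
ee_rot: [3.141, 0.0, -0.082]
wrist_force: [-0.1, -0.0, 0.7]
width: 0.0396
finger_force: 30.0
time: 21.05
tool_pos: [0.4911, -0.0013, 0.194]
ee_rot: [3.141, -0.013, -0.081]
wrist_force: [0.5, 0.6, -1.4]
width: 0.0401
finger_force: 30.0
```

```bash
python3 -m pendant '[[0.3,-3.6,0,0,0,-1.7,0.2],[0.3,-3.6,0,0,0,-1.7,0.2],[0.3,-3.6,0,0,0,-1.7,0.2],[0.3,-3.6,0,0,0,-1.7,0.2],[0.3,-3.6,0,0,0,-1.7,0.2],[0.3,-3.6,0,0,0,-1.7,0.2],[0.3,-3.6,0,0,0,-1.3,0.2],[0,0,0,0,0,0,0.2]]'; python3 -m pendant '[[0,0,0,0,0,0,0.2],[0,0,0,0,0,0,0.2]]'
python3 -c "
from comp import *
o=robot.get_obs();P,im=grab('wrist','w10');z=o['tool_pos'][2]+.0328
c=proj(P,[*o['tool_pos'][:2],z]);print(c,o['tool_pos'],proj(P,[.5514,-.2653,.108]))
im=np.ascontiguousarray(im)
for p in ([.469,-.2413,.108],[.5514,-.2653,.108]): cv2.circle(im,tuple(int(v) for v in proj(P,p)),2,(255,0,0),-1)
cv2.imwrite('pics/w10c.png',cv2.resize(im[40:340,140:500,::-1],None,fx=2,fy=2))
"
```

```text
time: 21.85
tool_pos: [0.5075, -0.2567, 0.1843]
ee_rot: [3.141, 0.004, -0.288]
wrist_force: [0.7, 0.8, -1.0]
width: 0.0401
finger_force: 30.0
time: 22.05
tool_pos: [0.5083, -0.2518, 0.1863]
ee_rot: [-3.141, 0.002, -0.281]
wrist_force: [0.5, 0.4, -0.7]
width: 0.0398
finger_force: 30.0
[316.02066663 255.02640974] [ 0.50831899 -0.25176444  0.18626093] [317.55065602 147.97747273]
```

View pics/w10c.png

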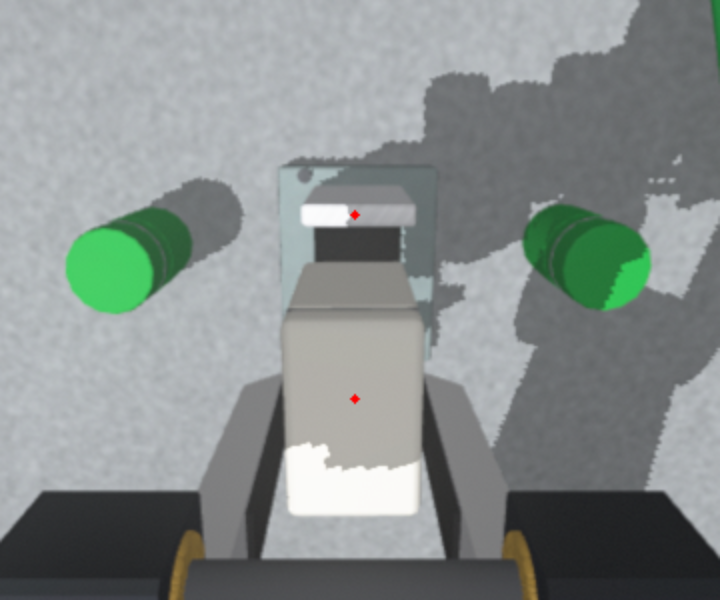

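The crop shows the tub held square to the holder, lid spanning (283–423, 311–516). The far plate top is centred at (358,215), about where it was predicted.

```bash
python3 -c "
from comp import *
P,_=load('w10');z=.1863+.0328
q=np.array([onz(P,(x/2+140,y/2+40),z) for x,y in [(283,310),(423,310),(420,516),(288,516)]])
print(q.round(4),q.mean(0),np.linalg.norm(q[1]-q[0]),np.linalg.norm(q[2]-q[1]))
pl=onz(P,(358/2+140,215/2+40),.108);print(pl, pl-.043*np.array([np.cos(.283),-np.sin(.283),0]))
"
```

```text
[[ 0.5476 -0.2438  0.2191]
 [ 0.5372 -0.2799  0.2191]
 [ 0.4758 -0.2633  0.2191]
 [ 0.4866 -0.2257  0.2191]] [ 0.51178516 -0.2531955   0.2191    ] 0.03752764572210041 0.06359357577653818
[ 0.55144956 -0.26661411  0.108     ] [ 0.51016001 -0.2546069   0.108     ]
```

```bash
python3 -m pendant '[[-0.1,-0.1,-2,0,0,0,0.2],[0,0,-3,0,0,0,0.2],[0,0,-3,0,0,0,0.2],[0,0,-2,0,0,0,0.2],[0,0,-1,0,0,0,0.2],[0,0,0,0,0,0,0.2],[0,0,0,0,0,0,0.2]]'
```

```text
time: 22.8
tool_pos: [0.5085, -0.2538, 0.0786]
ee_rot: [3.141, -0.002, -0.281]
wrist_force: [-0.2, 1.0, -1.0]
width: 0.0398
finger_force: 30.0
```

```bash
python3 -m pendant '[[0,0,-0.6,0,0,0,0.2],[0,0,-0.3,0,0,0,0.2],[0,0,-0.2,0,0,0,0.2],[0,0,0,0,0,0,0.2],[0,0,0,0,0,0,0.2]]'
```

```text
time: 23.3
tool_pos: [0.508, -0.2541, 0.0674]
ee_rot: [3.141, -0.001, -0.282]
wrist_force: [-0.9, 0.1, 4.9]
width: 0.0398
finger_force: 30.0
```

Contact felt. Releasing, lifting and backing off to check.

```bash
python3 -m pendant '[[0,0,0,0,0,0,1],[0,0,0,0,0,0,1],[0,0,0,0,0,0,1],[0,0,0,0,0,0,1],[0,0,2,0,0,0,1],[0,0,4,0,0,0,1],[0,0,4,0,0,0,1],[0,0,4,0,0,0,1]]'; python3 -m pendant '[[-3,2,1,0,0,0,0.5],[-4,2,1,0,0,0,0],[-4,2,1,0,0,0,0],[0,0,1,0,0,0,0],[0,0,0,0,0,0,0],[0,0,0,0,0,0,0]]'
python3 -c "
from comp import *
P,im=grab('wrist','w11');S,sm=grab('scene','s11')
c=proj(P,[.51,-.254,.1]).astype(int);print(c);x,y=c
for t in (150,205):
  for q,r in comps(im,t,(x-80,max(y-90,0),x+80,y+90)): print(t,np.round(r[0],1),np.round(r[1],1),round(r[2]),onz(P,r[0],.1).round(4),onz(P,r[0],.108).round(4),[onz(P,b,.1).round(4)[:2].tolist() for b in cv2.boxPoints(r)])
a=cv2.resize(im[max(y-90,0):y+90,x-98:x+98,::-1],(390,358));x,y=proj(S,[.51,-.254,.06]).astype(int);b=cv2.resize(sm[y-70:y+70,x-76:x+76,::-1],(390,358));cv2.imwrite('pics/w11c.png',np.hstack([a,b]))
"
```

```text
time: 24.1
tool_pos: [0.5074, -0.2537, 0.2075]
ee_rot: [-3.142, 0.001, -0.282]
wrist_force: [0.7, -0.8, -0.1]
width: 0.0937
finger_force: 0.0
time: 24.7
tool_pos: [0.3986, -0.1945, 0.2465]
ee_rot: [3.141, -0.001, -0.282]
wrist_force: [0.0, -0.7, 0.5]
width: 0.0498
finger_force: 0.0
[342  60]
150 [342.5  60.5] [65. 41.] 90 [ 0.5098 -0.2541  0.1   ] [ 0.5091 -0.2532  0.108 ] [[0.5438, -0.2424], [0.5327, -0.2808], [0.474, -0.2664], [0.4857, -0.2259]]
150 [341.5  74.5] [149. 159.] 90 [ 0.4974 -0.2497  0.1   ] [ 0.497 -0.249  0.108] [[0.583, -0.194], [0.5409, -0.3397], [0.4007, -0.3127], [0.4483, -0.148]]
205 [328.  104.5] [ 9. 20.] 90 [ 0.473  -0.2288  0.1   ] [ 0.4732 -0.2285  0.108 ] [[0.4802, -0.22], [0.4745, -0.2399], [0.4658, -0.2376], [0.4716, -0.2175]]
205 [342.5  60.2] [38.3 64.3] 1 [ 0.5101 -0.2542  0.1   ] [ 0.5094 -0.2533  0.108 ] [[0.4865, -0.2269], [0.5436, -0.2444], [0.5326, -0.2801], [0.4748, -0.2645]]
205 [344.5  10. ] [10. 51.] 90 [ 0.5529 -0.2674  0.1   ] [ 0.5512 -0.2663  0.108 ] [[0.5638, -0.2451], [0.5502, -0.292], [0.5419, -0.29], [0.5556, -0.2427]]
```

View pics/w11c.png

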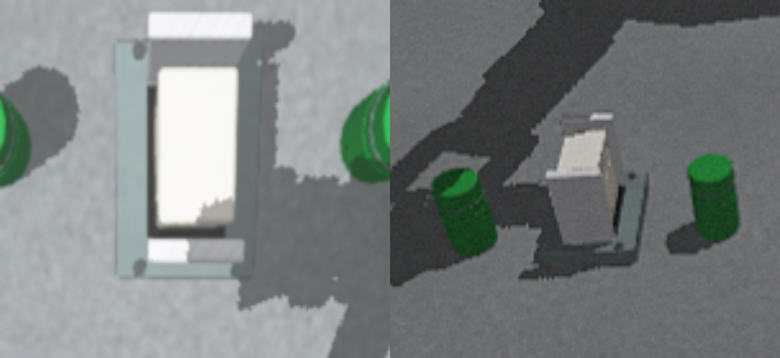

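The tub sits square and centred (left crop (197,147)) between the plates. Now the lever pad: checking its position from w4 and w3 against the geometry.

```bash
python3 -m pendant '[[0.6,4.1,0,0,0,7,0],[0.6,4.1,0,0,0,7,0],[0.6,4.1,0,0,0,7,0],[0.6,4.1,0,0,0,7,0],[0.6,4.1,0,0,0,7,0],[0.6,4.1,0,0,0,7,0],[0.6,4.1,0,0,0,7,0],[0.6,4.1,0,0,0,7,0]]'; python3 -m pendant '[[0,4,0,0,0,0,0],[0,4,0,0,0,0,0],[-0.5,3,0,0,0,0,0],[0,0,0,0,0,0,0],[0,0,0,0,0,0,0]]'
python3 -c "
from comp import *
P4,i4=load('w4');print('w4 pad',onz(P4,(207,52),.086))
P,im=grab('wrist','w12');print(proj(P,[.4843,.3865,.086]));im=np.ascontiguousarray(im)
x,y=proj(P,[.4843,.3865,.086]).astype(int);cv2.circle(im,(x,y),1,(255,0,0),-1)
x0,y0=max(x-120,0),max(y-110,0);print(x0,y0);cv2.imwrite('pics/w12c.png',cv2.resize(im[y0:y0+220,x0:x0+260,::-1],None,fx=2.6,fy=2.6))
"
```

```text
time: 25.6
tool_pos: [0.4464, 0.136, 0.2453]
ee_rot: [-3.141, 0.002, 0.7]
wrist_force: [0.7, 0.1, -0.3]
width: 0.0006
finger_force: 0.0
time: 26.1
tool_pos: [0.441, 0.2444, 0.2451]
ee_rot: [-3.142, 0.003, 0.697]
wrist_force: [0.5, -0.2, -0.0]
width: 0.0007
finger_force: 0.0
w4 pad [0.48393819 0.38415824 0.086     ]
[236.58028004  59.75741511]
116 0
```

View pics/w12c.png

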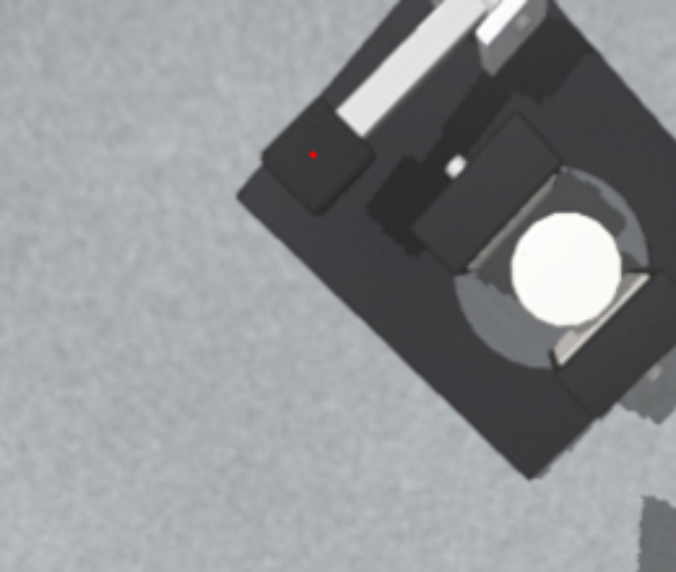

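The pad centre is at crop (319,153), within 2 mm of the prediction at (313,155). The jar is centred on the table. Pressing next.

```bash
python3 -m pendant '[[1.1,3.6,0,0,0,0,0],[1.1,3.6,0,0,0,0,0],[1.1,3.5,-2,0,0,0,0],[1,3.4,-3,0,0,0,0],[0,0,-4,0,0,0,0],[0,0,-2,0,0,0,0],[0,0,0,0,0,0,0],[0,0,0,0,0,0,0]]'
```

```text
time: 26.95
tool_pos: [0.4845, 0.384, 0.1368]
ee_rot: [3.141, 0.0, 0.693]
wrist_force: [0.3, -0.7, 1.2]
width: 0.0003
finger_force: 0.0
```

```bash
python3 -m pendant '[[0,0.2,-2,0,0,0,0],[0,0,-1.5,0,0,0,0],[0,0,-1,0,0,0,0],[0,0,-1,0,0,0,0],[0,0,0,0,0,0,0]]'; python3 -m pendant '[[0,0,-1,0,0,0,0],[0,0,-0.6,0,0,0,0],[0,0,-0.4,0,0,0,0],[0,0,0,0,0,0,0],[0,0,0,0,0,0,0]]'
```

```text
time: 27.45
tool_pos: [0.483, 0.3864, 0.0799]
ee_rot: [-3.141, 0.003, 0.695]
wrist_force: [-0.7, -0.1, -0.1]
width: 0.0006
finger_force: 0.0
time: 27.95
tool_pos: [0.4837, 0.3872, 0.0616]
ee_rot: [3.141, -0.0, 0.695]
wrist_force: [-1.1, -0.2, 1.0]
width: 0.0002
finger_force: 0.3
```

```bash
python3 -m pendant '[[0,0,-0.4,0,0,0,0],[0,0,0,0,0,0,0],[0,0,0,0,0,0,0]]'; python3 -m pendant '[[0,0,3,0,0,0,0],[0,0,4,0,0,0,0],[0,0,4,0,0,0,0],[0,0,4,0,0,0,0],[-1,-3.5,0,0,0,0,0],[-1,-3.5,0,0,0,0,0],[-1,-3.5,0,0,0,0,0],[-1,-3.5,0,0,0,0,0]]'; python3 -m pendant '[[0,0,0,0,0,0,0],[0,0,0,0,0,0,0]]'
python3 -c "
from comp import *
P,im=grab('wrist','w13');S,sm=grab('scene','s13')
x,y=proj(P,[.4843,.3865,.055]).astype(int);print(x,y)
x0,y0=max(x-70,0),max(y-100,0)
a=cv2.resize(im[y0:y0+170,x0:x0+185,::-1],(390,358));x,y=proj(S,[.5,.35,.06]).astype(int);b=cv2.resize(sm[y-70:y+70,x-76:x+76,::-1],(390,358));cv2.imwrite('pics/w13c.png',np.hstack([a,b]))
"
```

```text
time: 28.25
tool_pos: [0.4839, 0.3874, 0.0578]
ee_rot: [-3.142, -0.001, 0.695]
wrist_force: [-1.0, 0.4, 3.0]
width: 0.0003
finger_force: 0.9
time: 29.05
tool_pos: [0.4431, 0.2456, 0.2071]
ee_rot: [3.141, 0.0, 0.695]
wrist_force: [0.3, 0.4, -0.3]
width: 0.0004
finger_force: 0.0
time: 29.25
tool_pos: [0.4438, 0.2467, 0.2076]
ee_rot: [3.141, -0.001, 0.694]
wrist_force: [0.5, 0.8, 0.1]
width: 0.0001
finger_force: 0.0
235 63
```

View pics/w13c.png

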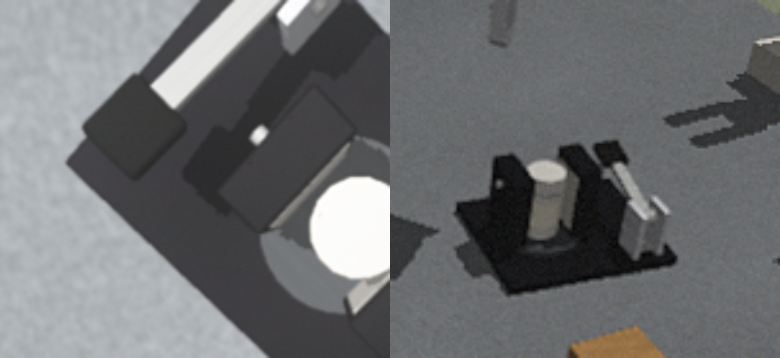

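I have now viewed 12 pictures, which is over the limit of 10, so I'll view no more. I'll check the lever's height numerically instead: where the dark pad lies in the scene before and after, and by triangulation.

```bash
python3 -c "
from comp import *
P8,a=load('s8');_,b=load('s13')
for z in (.086,.055): print('expected pad px z',z,proj(P8,[.4843,.3865,z]).round(1))
x,y=proj(P8,[.4843,.3865,.07]).astype(int)
d=np.abs(a.astype(int)-b).max(2)[y-40:y+40,x-40:x+60]>25;print('changed px',d.sum(),np.argwhere(d).mean(0)+[y-40,x-40] if d.any() else '')
for n,im in (('s8',a),('s13',b)):
    m=np.zeros(im.shape[:2],np.uint8);m[y-14:y+14,x-14:x+14]=(im.max(2)<45)[y-14:y+14,x-14:x+14]
    k=cv2.connectedComponentsWithStats(m);print(n,[(s.tolist(),c.round(1).tolist()) for s,c in zip(k[2][1:],k[3][1:]) if s[4]>15])
for n in ('w12','w13'):
    P,im=load(n);print(n,[proj(P,[.4843,.3865,z]).round(1).tolist() for z in (.086,.055)])
    x,y=proj(P,[.4843,.3865,.07]).astype(int);g=im.max(2);m=np.zeros(g.shape,np.uint8);m[y-35:y+35,x-35:x+35]=(g<54)[y-35:y+35,x-35:x+35]
    k=cv2.connectedComponentsWithStats(m);print([(s.tolist(),c.round(1).tolist()) for s,c in zip(k[2][1:],k[3][1:]) if s[4]>60])
"
```

```text
expected pad px z 0.086 [424.6 153.2]
expected pad px z 0.055 [423. 162.]
changed px 0 
s8 [([419, 150, 13, 10, 86], [424.4, 154.5]), ([409, 152, 20, 19, 198], [416.1, 162.5])]
s13 [([418, 150, 14, 10, 88], [424.3, 154.4]), ([409, 152, 20, 19, 198], [416.2, 162.6])]
w12 [[236.6, 59.8], [243.2, 63.2]]
[([233, 54, 27, 29, 124], [248.3, 70.1]), ([257, 60, 18, 36, 401], [268.0, 77.9])]
w13 [[226.9, 59.7], [235.1, 63.6]]
[([224, 53, 30, 32, 148], [240.4, 71.4]), ([251, 61, 15, 35, 291], [260.3, 79.9])]
```

```bash
python3 -c "
from h import *
o=robot.get_obs();print(robot.tip_extent,o['time'],o['wrist_force'],o['tool_pos'])"
python3 -m pendant '[[1,3.5,0,0,0,0,0],[1,3.5,-1,0,0,0,0],[1,3.5,-2,0,0,0,0],[1,3.5,-3,0,0,0,0],[0,0,-2,0,0,0,0],[0,0,-2,0,0,0,0],[0,0,0,0,0,0,0],[0,0,0,0,0,0,0]]'
python3 -m pendant '[[0,0,-1,0,0,0,0],[0,0,-0.5,0,0,0,0],[0,0,0,0,0,0,0],[0,0,0,0,0,0,0]]'
python3 -m pendant '[[0,0,-0.5,0,0,0,0],[0,0,0,0,0,0,0],[0,0,0,0,0,0,0]]'
python3 -m pendant '[[0,0,-0.8,0,0,0,0],[0,0,0,0,0,0,0],[0,0,0,0,0,0,0]]'
python3 -c "
from comp import *
P,b=grab('scene','s14');P,a=load('s8')
x,y=proj(P,[.4843,.3865,.07]).astype(int)
for n,im in (('s8',a),('s14',b)): print(n);print((im.max(2)[y-12:y+14:2,x-16:x+18:2]))
"
```

```text
0.011 29.35 [ 0.01435375 -0.25163065  0.94745423] [0.44396487 0.2477197  0.20731337]
time: 30.15
tool_pos: [0.4834, 0.3879, 0.1069]
ee_rot: [-3.141, 0.001, 0.696]
wrist_force: [0.2, -0.2, 0.3]
width: 0.0007
finger_force: 0.0
time: 30.55
tool_pos: [0.4838, 0.387, 0.0927]
ee_rot: [3.141, -0.0, 0.695]
wrist_force: [-0.6, -0.3, -0.4]
width: 0.0007
finger_force: 0.0
time: 30.85
tool_pos: [0.4836, 0.387, 0.0873]
ee_rot: [3.142, 0.0, 0.695]
wrist_force: [0.6, -0.2, -0.5]
width: 0.0003
finger_force: 0.0
time: 31.15
tool_pos: [0.4833, 0.3869, 0.0788]
ee_rot: [-3.142, 0.001, 0.695]
wrist_force: [0.7, -0.6, 0.6]
width: 0.0006
finger_force: 0.0
s8
[[111 111 106 108 111 113 110 111 111 108 108 111 106 109 112 111 115]
 [105 112 106 111 114 110 104 112 108 107 104 110 111 111 111 101 106]
 [115 115 108 111 108 112 108 109 101 100  88 108 111 107 108 114 112]
 [ 96  83  61  83 109 110  31  22  21  25  19 109 113 105 103 105 110]
 [ 26  24  24  25  97  96  13  32  30  23  32  57 112 104 109 116 108]
 [ 24  31  20  28  25 108  54  26  30  27  30  20  91 110 110 107 110]
 [ 12  21  27  31  20  36 101 
[... 695 characters left out ...]
 57  82 113 105  19  12  14  35  53 104 107 107 104 111 107]
 [ 15  18  20  15  92  97  15  22  24  26  26  53 114 110 106 108 112]
 [ 17  26  26  13  14 111  55  27  17  16  28  21  88 110 112 111 108]
 [ 19  12  16  11  18  28 100  23  22  27  16  12  41 117 112 107 109]
 [ 73  16  25  26  29  24  24  45  11  59 167 150  76 115 110 111 107]
 [ 88  45  14  19  14  19  16  51 115  74 155 164 129 110 114 108 108]
 [ 90  82  51  23  24  23  18  64 117 105  93 169 175 112 111 114 112]
 [ 81  78  94  12  21  24  17  19  13  81  89 129 159 140 116 107 113]
 [ 81  82  80  21  20  25  20  30  20  18 115  55 167 163 124 108 109]
 [ 76  80  65  20  21  24  20  25  22  26  20  97 129 164 156 112 110]]
```

```bash
python3 -c "
from comp import *
L=lambda k:load(k)[0]
px={'w4':(207,52),'w12':(238.7,58.8),'w13':(229,59.8),'s8':(424.4,154.5)}
for a,b in [('w4','s8'),('w12','s8'),('w13','s8'),('w4','w12')]: print(a,b,tri(L(a),px[a],L(b),px[b]))
P,b=load('s14');_,a=load('s13')
x,y=proj(P,[.4838,.387,.068]).astype(int);print('tip expected',x,y)
d=(np.abs(a.astype(int)-b).max(2)>30).astype(np.uint8)[60:230,360:500]
for r in range(70,130,2): 
    q=np.where(d[r])[0]+360
    print(r+60,q.min() if len(q) else '',q.max() if len(q) else '',len(q))
"
```

```text
w4 s8 (array([0.4841882 , 0.38612352, 0.0814545 ]), np.float64(0.0008268704504346157))
w12 s8 (array([0.48604568, 0.38575715, 0.08274613]), np.float64(0.0009336440600055856))
w13 s8 (array([0.48518224, 0.385931  , 0.08217897]), np.float64(0.0001373342971562166))
w4 w12 (array([0.48478633, 0.39106285, 0.06479881]), np.float64(0.0013121476970287982))
tip expected 423 158
130 430 433 4
132   0
134 427 427 1
136   0
138   0
140   0
142   0
144 423 423 1
146   0
148   0
150 426 427 2
152   0
154   0
156   0
158 395 403 9
160 392 406 15
162 393 407 15
164 394 407 14
166   0
168   0
170   0
172   0
174   0
176   0
178   0
180 360 362 3
182 360 365 6
184 360 367 8
186 360 368 9
188 360 369 10
```

```bash
cat > chk.py <<'E'
from comp import *
import sys
P,a=load('s8');_,b=grab('scene',sys.argv[1])
# white lever arm: bright pixels in the region
for im in (a,b):
    m=np.zeros(im.shape[:2],bool);m[145:185,412:446]=(im.min(2)>118)[145:185,412:446];q=np.argwhere(m);t=q[q[:,0]==q[:,0].min()]
    k=np.zeros(im.shape[:2],bool);k[135:175,414:440]=(im.max(2)<45)[135:175,414:440]
    print('arm n',len(q),'mean rc',q.mean(0).round(1),'top',t[0],'dark rows',[int(r) for r in k[146:172,418:434].sum(1)])
E
python3 -m pendant '[[0,0,-1.7,0,0,0,0],[0,0,0,0,0,0,0],[0,0,0,0,0,0,0]]'; python3 chk.py s15
python3 -m pendant '[[0,0,-0.5,0,0,0,0],[0,0,0,0,0,0,0],[0,0,0,0,0,0,0]]'; python3 chk.py s16
```

```text
time: 31.5
tool_pos: [0.4836, 0.3869, 0.0625]
ee_rot: [3.141, 0.001, 0.695]
wrist_force: [0.1, -0.0, 0.6]
width: 0.0004
finger_force: 0.3
arm n 144 mean rc [170.6 435. ] top [159 426] dark rows [0, 0, 0, 0, 3, 9, 10, 10, 11, 11, 11, 11, 8, 5, 3, 3, 3, 3, 3, 7, 7, 8, 9, 10, 11, 12]
arm n 135 mean rc [171.1 434.9] top [160 426] dark rows [0, 0, 0, 0, 0, 0, 0, 3, 3, 5, 9, 12, 13, 10, 7, 7, 4, 3, 3, 7, 7, 8, 9, 10, 11, 13]
time: 31.85
tool_pos: [0.484, 0.3875, 0.058]
ee_rot: [-3.142, -0.002, 0.695]
wrist_force: [0.6, 0.6, 2.0]
width: 0.0005
finger_force: 0.9
arm n 144 mean rc [170.6 435. ] top [159 426] dark rows [0, 0, 0, 0, 3, 9, 10, 10, 11, 11, 11, 11, 8, 5, 3, 3, 3, 3, 3, 7, 7, 8, 9, 10, 11, 12]
arm n 131 mean rc [171.4 434.9] top [161 425] dark rows [0, 0, 0, 0, 0, 0, 0, 0, 3, 3, 4, 10, 12, 13, 9, 7, 7, 3, 3, 7, 8, 8, 9, 11, 11, 13]
```

The closed tips reach less far than stated: the pad moved only about 12 mm at this height. Pressing on in small steps.

```bash
python3 -m pendant '[[0,0,-0.8,0,0,0,0],[0,0,0,0,0,0,0],[0,0,0,0,0,0,0]]'; python3 chk.py s17|tail -1
python3 -m pendant '[[0,0,-0.6,0,0,0,0],[0,0,0,0,0,0,0],[0,0,0,0,0,0,0]]'; python3 chk.py s18|tail -1
```

```text
time: 32.2
tool_pos: [0.4835, 0.387, 0.0489]
ee_rot: [3.142, 0.001, 0.695]
wrist_force: [-0.5, 1.2, 1.3]
width: 0.0005
finger_force: 0.5
arm n 120 mean rc [172.2 435.1] top [163 425] dark rows [0, 0, 0, 0, 0, 0, 0, 0, 0, 0, 1, 2, 3, 6, 12, 12, 7, 6, 6, 6, 7, 8, 9, 10, 10, 11]
time: 32.55
tool_pos: [0.4833, 0.3865, 0.0424]
ee_rot: [3.141, 0.002, 0.695]
wrist_force: [-1.1, 0.1, 0.9]
width: 0.0002
finger_force: 0.0
arm n 106 mean rc [172.9 435.1] top [165 424] dark rows [0, 0, 0, 0, 0, 0, 0, 0, 0, 0, 0, 0, 1, 2, 3, 8, 11, 12, 7, 6, 6, 6, 7, 8, 8, 10]
```

```bash
python3 -m pendant '[[0,0,-0.4,0,0,0,0],[0,0,0,0,0,0,0],[0,0,0,0,0,0,0]]'; python3 chk.py s19|tail -1
python3 -m pendant '[[0,0,2,0,0,0,0],[0,0,3,0,0,0,0],[0,0,4,0,0,0,0],[0,0,4,0,0,0,0],[-1,-3,1,0,0,0,0],[-1,-3,1,0,0,0,0],[0,0,0,0,0,0,0],[0,0,0,0,0,0,0]]'; python3 chk.py s20
python3 -c "
from comp import *
S,a=load('s8');_,b=load('s20');P,im=grab('wrist','w20')
d=cv2.absdiff(a,b).max(2);
for n,X,r in (('jar',[.513,.284,.07],22),('holder',[.51,-.254,.07],25)):
    x,y=proj(S,X).astype(int);print(n,(d[y-r:y+r,x-12:x+12]>30).sum())
for n,X in (('jar',[.515,.282,.1]),):
    x,y=proj(P,X).astype(int)
    for q,r in comps(im,180,(max(x-45,0),max(y-45,0),x+45,y+45)): e=cv2.fitEllipse(q);print(np.round(e[1],1),onz(P,e[0],.1).round(4))
"
```

```text
time: 32.9
tool_pos: [0.4836, 0.3869, 0.0391]
ee_rot: [3.142, 0.001, 0.695]
wrist_force: [0.9, 0.8, 0.1]
width: 0.0009
finger_force: 0.0
arm n 103 mean rc [172.7 435.4] top [147 432] dark rows [0, 0, 0, 0, 0, 0, 0, 0, 0, 0, 0, 0, 1, 2, 3, 4, 7, 11, 10, 7, 5, 5, 7, 8, 8, 9]
time: 33.75
tool_pos: [0.4639, 0.327, 0.1901]
ee_rot: [3.142, -0.002, 0.694]
wrist_force: [-0.8, -0.1, 0.4]
width: 0.0007
finger_force: 0.0
arm n 144 mean rc [170.6 435. ] top [159 426] dark rows [0, 0, 0, 0, 3, 9, 10, 10, 11, 11, 11, 11, 8, 5, 3, 3, 3, 3, 3, 7, 7, 8, 9, 10, 11, 12]
arm n 102 mean rc [173.2 435.3] top [165 425] dark rows [0, 0, 0, 0, 0, 0, 0, 0, 0, 0, 0, 0, 1, 5, 8, 9, 10, 11, 9, 7, 5, 6, 7, 8, 8, 10]
jar 1
holder 315
[44.1 52.6] [0.5164 0.2817 0.1   ]
```

The lever stays down with the fingers away: the pad sits about 8–9 px lower, matching the 55 mm caught height. The jar is unmoved. Handing in.

```bash
python3 -c "
from bench import robot
print(robot.close_job())"
```

```text
the job is handed in; nothing more can be done
None
```

The jar stands about 3–4 mm from the stage centre, the tub sits square in the holder, and the lever is caught down by itself. I handed the job in at about 34 s, the verdict wasn't shown, and I viewed 12 pictures instead of the allowed 10.

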